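# Release the spent filter cartridge from the quick coupler

### The arm

A 6-joint arm with a two-finger parallel gripper is mounted at the origin on the work surface. World frame = base frame: x ahead of the robot, y to its left, z up, the work surface at z = 0. Lengths are in mm, angles in rad, forces in N, time in s.
With the tool pointing down it reaches from about 275 to 750 mm from the base axis. Payload 10.2 kg.
Tool frame: the origin (TCP) lies on the front face of the gripper's body, between the roots of the fingers; the fingertips stand 73 mm ahead of it and the grasp point (between the pads) lies 54 mm ahead of it; z points along the fingers, y is the line along which they close (so a half turn about z gives the same grasp; the last joint's range is limited). The gripper opens to 85 mm and grips with 20 to 120 N. Pads are 22 mm wide; open, the fingers measure 114 mm over their backs; the gripper's body (76 mm by 85 mm) begins 54 mm behind the grasp point. The pads swing forward as they close: fully open they stand 13 mm farther back than shut.
Start: joints at [1.043, 0.313, 1.498, -0, 1.331, -0.223], TCP at [157.567, 500.804, 303.894] pointing down, gripper open.
Joint ranges: [-2.94, 2.94], [-0.97, 2.17], [0.19, 2.56], [-1.23, 4.37], [0.02, 3.11], [-2.88, 2.88]. Speed limits (rad/s): [2.39, 2.39, 3.01, 3.14, 3.14, 3.14].

### API

Orientations are given as a unit quaternion [w, x, y, z].
In Python, from rig import * gives the robot as it stands.
- The arm moves only by the tool step_arm, never from a script. Its argument "plan" is a list of rows, each an object with "offset": the shift along the tool's x, y, z in cm, a list of three; "rot": the turn, a rotation vector about the tool's x, y, z in degrees, a list of three; "gripper": the finger opening in cm, from 0 to 8.54. In form: [{"offset": [x, y, z], "rot": [wx, wy, wz], "gripper": gripper}, ...]. A call has 1 to 12 rows; each row is the pose to reach, as a shift and turn from the pose commanded when the call began, along the tool's axes at that moment; what a row does not reach only later rows make up. A row lasts 1/10 s, in which the tool goes at most 50 mm and 8.59 degrees, less where a joint would pass 70% of its speed; a pose out of reach is approached as far as the arm can. A call with a gripper value outside its range is refused whole. The fingers move at their own pace and stop on an object; "squeeze" is the grip in N (left out, the last holds). Time passes only in rows, so rows that repeat a pose let the fingers close. It gives the time, the measured TCP pose, the force, the opening and the grip force at its end, in the units of the state.
- sense(): the state, without advancing time (a new reading comes with each control period).
- capture(name): name is "scene" or "top" or "wrist"; returns a dict with "color" (384x512x3 uint8, red, green, blue), "depth" (384x512 float32, mm along the optical axis (not along the pixel's ray), 0 where there is no reading), "vertical_fov" (degrees; the focal length in pixels is half the picture's height over the tangent of half this angle, whatever the lens; pixels are square), "cx", "cy" (the principal point, pixels), "k1" (the pictures are not rectified: a ray, as slopes to the right and down, at radius r is drawn at 1 + k1 r^2 times it, then the intrinsics apply), "rvec" (rotation vector, rad) and "tvec" (3), from world to camera coordinates, as OpenCV has them; the wrist camera has in their place "mount" (4x4, takes a point from camera to tool coordinates, whose origin is the TCP and whose axes are the flange's). Camera axes: x right, y down, z forward; pixel columns grow to the right and rows downward; lengths in mm; the calibration is good to about 2 mm. A picture is of the moment at which its call begins: read the wrist's pose just before it.
- finish_job(): hands the job in; it is judged then, once.
The state is a dict: "time_s": time; "joints": joint angles; "dq": joint speeds; "tau": joint torques, N m; "eef_pos": TCP position; "ee_rot": TCP orientation; "force": force on the tool from outside, world axes, zero at the start; "wrist_torque": the same for the moment, N m; "grip_width": opening from 0.0 (shut) to 1.0 (fully open); "grip_force": force on a finger pad.
Only numpy, scipy, OpenCV 4.12 (cv2) and the standard library are available. Lean on these libraries where they do the work, as an engineer would, in place of code of your own. Each camera call takes 0.05 s, during which the arm holds its last target. There are 200 camera calls.

### The job

The spent filter cartridge (orange caps) is locked in the quick coupler on the white stand. Pull the coupler's blue spring sleeve back until the cartridge pops out along its rest (a hidden safety notch may block it until it is turned, by feel, a little one way or the other), let the sleeve spring fully home, then set the cartridge down, without dropping it, lying flat in the steel tray. Leave the fresh cartridge (blue caps) and everything else on the bench where it is.

Things in the scene. Friction and masses are not known exactly. Their poses are not given: they have to be found in the camera images.
- nose (a point): Fixed quick coupler on a white stand (base 290 x 110 mm, 12 mm thick): a point on its axis at the sleeve's front edge when home, 130 mm above the table. x points out of the nose along the axis, 0.35 rad below level; y is level; z square to the axis, up. From x = -63 to -93 mm: brass body, 42 mm diameter, on a post
- sleeve_grip (a point): Blue sleeve, 44 mm long, 40 mm diameter, with a 9 mm thick rear flange of 54 mm diameter. Point on the axis, 21 mm behind the front edge, 14 mm ahead of the flange's front face; moves with the sleeve. Axes as nose: pull to -x. Pinch it across y, coming along -z; fingers may push back on the flange. The plugged cartridge's cap is 14 mm ahead of the front edge
- rest (a point): Aluminium rest under the cartridge, fixed, sloping with the coupler (axes as nose): point on its top, 98 mm ahead of the nose, 22 mm below the axis. 28 mm wide here; at 38 to 82 mm upslope and 26 to 62 mm downslope of the point it is 56 mm wide with guide cheeks 12 mm high. End lip 62 mm downslope, 10 mm high. Fingers have room beside the cartridge between the cheeks
- sleeve (a joint): Sleeve travel, m: 0 home (locked), grows as pulled back, hard stop at 0.016. Spring 7 N at home, 14 N at the stop, plus up to 3 N friction. Unlocks at about 0.009 to 0.013; keep it back half a second: an inner spring pushes the cartridge 20 to 27 mm out, clear of the coupler. Safety notch: turned wrongly, it stops dead at about 0.0025; see notch
- notch (a point): Point on the coupler's axis, 25 mm behind nose, where a hidden notch sits inside. The sleeve also turns stiffly about the axis, up to 0.6 rad either way, and stays as turned; it slides back only within 0.12 rad of one angle, which lies up to 0.40 rad to either side of how the sleeve is found and cannot be seen: pull, and if it stops dead ease off, turn it a little, pull again
- spent_center (a point): Spent cartridge, loose, 0.15 to 0.31 kg: dark barrel, 38 mm diameter, orange square caps 44 x 44 x 12 mm; 120 mm long over the caps. Point at the barrel's centre, 22 mm from each flat side. x along it, away from its brass plug (30 mm long, 24 mm head, on the -x cap); z up. Starts plugged in, centre 74 mm ahead of nose, same axes. Grasp at the middle across y
- steel_tray: Bare steel open tray, 220 (x) x 160 (y) mm, 32 mm high, walls and floor 4 mm thick, heavy, fixed; origin at the centre of its underside
- white_tray: White plastic tray of the same size, holding the fresh cartridge; fixed; origin at the centre of its underside. It and the steel tray stand one on each side of the stand, either way round
- fresh_center (a point): Fresh cartridge: same shape with blue caps and a white barrel, lying in the white tray; centre of its barrel. Leave alone
- reagent_center_pt (a point): Amber reagent bottle, 72 mm diameter, 170 mm high, standing; a point 85 mm above its underside. Leave alone
- beaker_rim (a point): Amber beaker, 90 mm diameter, 110 mm high; centre of its mouth. Leave alone
- slidebox: Wooden slide box 100 x 150 x 34 mm; origin at the centre of its underside. Leave alone
- brush: Yellow brush 180 mm long lying on the bench, 0.4 m or less from the robot; leave alone
- cassettes: Yellow cassette box 80 x 60 x 45 mm; origin at the centre of its underside. Leave alone
- stain: Small jar with blue cap, 56 mm diameter, 90 mm high; origin at the centre of its underside. Leave alone

How it is judged:
By the outcome, as a careful person would: the job done as asked, in the order asked, and still so for the second after the job is handed in, with the robot touching nothing.
It also fails if it takes over 67 s, if anything falls off the work surface, if the arm or the gripper's body presses on something with over 40 N, if the wrist force passes 120 N, or if a joint passes its speed limit or range.

## Working session

There is one attempt and no reset: what is moved stays moved. The work goes in short steps, Python scripts to look and compute and a tool call to move; the robot and the scene stay as the last step left them, time stands still between calls to the robot, and variables do not carry over. Pictures are saved under pics/ and viewed, at most 10 in all, crops included, and the job is handed in when it is done.

Besides the shell and the picture viewer there is one more tool, called as name([rows], argument=value, ...), one row to a line, values as JSON. step_arm: Moves the arm, as the interface text tells. Its arguments: {"type":"object","properties":{"plan":{"type":"array"},"squeeze":{"type":"number"}},"required":["plan"]}

```bash
mkdir -p pics
cat > h.py <<'E'
from rig import *
import numpy as np, cv2
from scipy.spatial.transform import Rotation as R
def cam(c):
    h,w=c["depth"].shape; f=h/2/np.tan(np.radians(c["vertical_fov"])/2)
    return f,np.array([[f,0,c["cx"]],[0,f,c["cy"]],[0,0,1.]])
def pose(s=None):
    s=s or sense(); q=np.array(s["ee_rot"]); T=np.eye(4)
    T[:3,:3]=R.from_quat([q[1],q[2],q[3],q[0]]).as_matrix(); T[:3,3]=s["eef_pos"]; return T
def cloud(c,T=None):
    f,K=cam(c); h,w=c["depth"].shape
    u,v=np.meshgrid(np.arange(w),np.arange(h)); p=np.stack([u,v],-1).reshape(-1,2).astype(float)
    d=(p-[c["cx"],c["cy"]])/f; n=d.copy()
    for _ in range(20): n=d/(1+c["k1"]*(n**2).sum(1,keepdims=True))
    z=c["depth"].reshape(-1,1); P=np.hstack([n*z,z])
    if "mount" in c: M=T@np.array(c["mount"]); P=P@M[:3,:3].T+M[:3,3]
    else: P=(P-np.array(c["tvec"]).ravel())@cv2.Rodrigues(np.array(c["rvec"],float))[0]
    P[z[:,0]==0]=np.nan
    return P.reshape(h,w,3)
def save(n,c): cv2.imwrite(n,c["color"][:,:,::-1])
E
python3 - <<'E'
from h import *
import pickle
print(sense())
a=capture("scene");b=capture("top")
pickle.dump((a,b),open("c0.pkl","wb"))
im=np.vstack([a["color"],b["color"]])[:,:,::-1]
save("pics/s.png",a);save("pics/t.png",b)
for c in(a,b): print(c["k1"],c["vertical_fov"],c["rvec"],c["tvec"])
E
```

```text
{'time_s': 0.0, 'joints': array([ 1.04262576e+00,  3.13476276e-01,  1.49844930e+00,  1.20925635e-05,
        1.33100950e+00, -2.23388556e-01]), 'dq': array([ 0.00077935, -0.00047291,  0.00163589, -0.00139113,  0.00026979,
        0.00059151]), 'tau': array([ 5.02076873e-04, -4.12255275e+01, -2.59746248e+01, -1.87016603e-04,
        4.08823136e-03, -1.04067675e-05]), 'eef_pos': array([157.46186157, 500.65428328, 303.31697214]), 'ee_rot': array([-2.51795193e-04,  1.51803249e-01,  9.88410503e-01, -6.22219130e-04]), 'force': array([-0.34774689, -0.92381561, -0.86446605]), 'wrist_torque': array([ 0.00981623, -0.06764776, -0.02360808]), 'grip_force': 0.0, 'grip_width': 1.000884130049106}
-0.0004797946529589168 54.68750602000087 [ 1.15291351  2.48445643 -0.8157478 ] [ 393.78686953 -257.18754461 1477.27880922]
0.005320276287860258 54.93601516917782 [ 2.18480558 -2.16801572  0.10825799] [-21.49128035 583.39812753 987.64879569]
```

View pics/s.png

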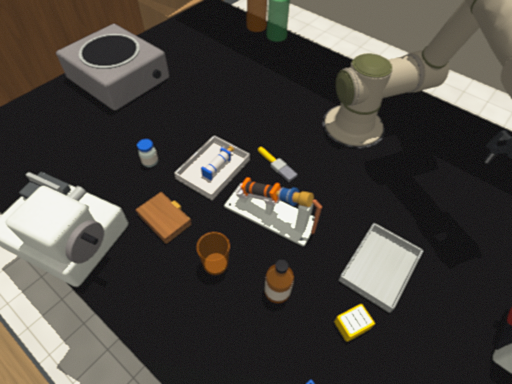

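View pics/t.png

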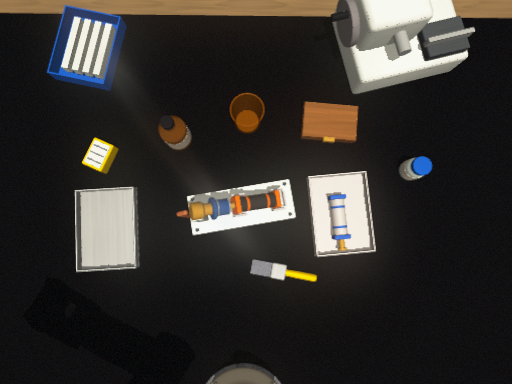

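The top view shows the coupler with its blue sleeve at about (220,207) and the spent cartridge at (258,202), its axis pointing right. The steel tray is at (107,229) and the white tray at (341,213). The brush is at (285,271), the beaker at (247,113) and the bottle at (175,132).

Run:
```python
from h import *
import pickle
a,b=pickle.load(open("c0.pkl","rb"))
for n,c in(("scene",a),("top",b)):
    P=cloud(c); hsv=cv2.cvtColor(c["color"],cv2.COLOR_RGB2HSV).astype(int); H,S,V=hsv[...,0],hsv[...,1],hsv[...,2]
    z=P[...,2]; inb=(P[...,0]>250)&(P[...,0]<560)&(abs(P[...,1])<200)
    if n=="top":
        for uv in [(220,207),(245,204),(258,202),(276,199),(200,211),(107,229),(341,213),(192,190),(290,182),(295,218),(194,233)]:
            print(uv,P[uv[1],uv[0]].round(0))
        st=(z>22)&(z<45)&(P[...,1]>150)&(P[...,0]<550)&(P[...,0]>250)
        q=P[st]; q=q[(q[:,1]>200)]; print("steel",len(q),cv2.minAreaRect(q[:,:2].astype(np.float32)),np.median(q,0))
        bs=(z>8)&(z<18)&(P[...,1]>-160)&(P[...,1]<200)&(P[...,0]<500)&(P[...,0]>300)&(S<60)
        q=P[bs]; print("base",len(q),cv2.minAreaRect(q[:,:2].astype(np.float32)))
    bl=(H>100)&(H<125)&(S>100)&(z>60)&inb
    og=(H<14)&(S>180)&(z>40)&inb&(P[...,1]<80)
    for nm,m in(("blue",bl),("orange",og)):
        q=P[m]; print(n,nm,len(q))
        if len(q): print(np.percentile(q,[2,50,98],axis=0).round(0))
```

```text
scene blue 168
[[510.  41. 131.]
 [548.  67. 152.]
 [558.  91. 171.]]
scene orange 49
[[522. -80. 103.]
 [548.  -7. 131.]
 [560.  35. 145.]]
(220, 207) [534.  57. 157.]
(245, 204) [543.  -2. 134.]
(258, 202) [549. -34. 121.]
(276, 199) [558. -80. 107.]
(200, 211) [524. 102. 174.]
(107, 229) [479. 380.   7.]
(341, 213) [ 526. -259.   48.]
(192, 190) [589. 148.   5.]
(290, 182) [ 615. -128.    0.]
(295, 218) [ 513. -141.    3.]
(194, 233) [469. 139.  12.]
steel 485 ((462.9772644042969, 376.1353454589844), (183.0186004638672, 161.64463806152344), 3.8718690872192383) [437.98258966 405.90655757  31.65448232]
base 577 ((432.4495849609375, 20.44512939453125), (251.1595458984375, 172.464111328125), 31.688337326049805)
top blue 152
[[510.  38. 146.]
 [533.  52. 155.]
 [549.  71. 171.]]
top orange 130
[[523. -86.  97.]
 [545.  -6. 133.]
 [559.  30. 147.]]
```

```bash
cat >> h.py <<'E'
def frame(yaw):
    h=np.array([np.cos(yaw),np.sin(yaw),0]);z=np.array([0,0,1.]);c,s=np.cos(.35),np.sin(.35)
    x=c*h-s*z; y=np.cross(z,h); return np.stack([x,y,np.cross(x,y)],1)
def toolR(F): return np.stack([-F[:,0],F[:,1],-F[:,2]],1)
def go(grasp,Rt,T=None,depth=54):
    T=pose() if T is None else T
    p=np.array(grasp)-depth*Rt[:,2]
    o=T[:3,:3].T@(p-T[:3,3])/10; r=np.degrees(R.from_matrix(T[:3,:3].T@Rt).as_rotvec())
    print("offset cm",o.round(2),"rot",r.round(2))
E
python3 - <<'E'
from h import *
print(capture("wrist")["mount"],capture("wrist")["vertical_fov"])
F=frame(np.arctan2(-.985,.1726)); N=np.array([536.7,41.6,130])
go(N+F@[0,0,110],toolR(F))
E
```

```text
[[ 3.78508833e-04 -9.56816511e-01 -2.90692313e-01  7.68742636e+01]
 [ 9.99999923e-01  3.93600525e-04  6.55443047e-06 -6.61900144e-01]
 [ 1.08145260e-04 -2.90692293e-01  9.56816586e-01 -6.88983628e+01]
 [ 0.00000000e+00  0.00000000e+00  0.00000000e+00  1.00000000e+00]] 63.37571318884424
offset cm [-52.54 -37.41   1.97] rot [-10.99  18.02  61.93]
```

step_arm([
  {"offset":[-26,-18.5,-1],"rot":[-5.5,9,31],"gripper":8.54},
  {"offset":[-26,-18.5,-1],"rot":[-5.5,9,31],"gripper":8.54},
  {"offset":[-26,-18.5,-1],"rot":[-5.5,9,31],"gripper":8.54},
  {"offset":[-26,-18.5,-1],"rot":[-5.5,9,31],"gripper":8.54},
  {"offset":[-26,-18.5,-1],"rot":[-5.5,9,31],"gripper":8.54},
  {"offset":[-26,-18.5,-1],"rot":[-5.5,9,31],"gripper":8.54},
  {"offset":[-52.5,-37.4,2],"rot":[-11,18,62],"gripper":8.54},
  {"offset":[-52.5,-37.4,2],"rot":[-11,18,62],"gripper":8.54},
  {"offset":[-52.5,-37.4,2],"rot":[-11,18,62],"gripper":8.54},
  {"offset":[-52.5,-37.4,2],"rot":[-11,18,62],"gripper":8.54},
  {"offset":[-52.5,-37.4,2],"rot":[-11,18,62],"gripper":8.54},
  {"offset":[-52.5,-37.4,2],"rot":[-11,18,62],"gripper":8.54},
])

```text
time_s: 1.4
eef_pos: [519.4, 20.9, 287.5]
ee_rot: [-0.133, 0.634, 0.753, 0.112]
force: [1.2, 0.5, 1.2]
grip_width: 0.999
grip_force: 0.0
```

step_arm([
  {"offset":[0,0,0],"rot":[0,0,0],"gripper":8.54},
  {"offset":[0,0,0],"rot":[0,0,0],"gripper":8.54},
])

```text
time_s: 1.6
eef_pos: [518.6, 22.6, 287.2]
ee_rot: [-0.134, 0.634, 0.753, 0.112]
force: [-0.3, 1.3, -0.5]
grip_width: 1.0
grip_force: 0.0
```

Run:
```python
from h import *
import pickle
s=sense();print(s["eef_pos"],s["joints"].round(2),s["time_s"],s["force"])
T=pose(s);c=capture("wrist");pickle.dump((T,c),open("w1.pkl","wb"));save("pics/w1.png",c)
F=frame(np.arctan2(-.985,.1726)); N=np.array([536.7,41.6,130])
go(N+F@[0,0,110],toolR(F),T)
```

```text
[518.59767961  22.59529247 287.22040773] [-0.29  0.35  1.52  0.31  1.44 -0.53] 1.6 [-0.26633733  1.26570471 -0.54243673]
offset cm [-3.92  2.12 -1.1 ] rot [ 0.02 -0.06 -0.16]
```

View pics/w1.png

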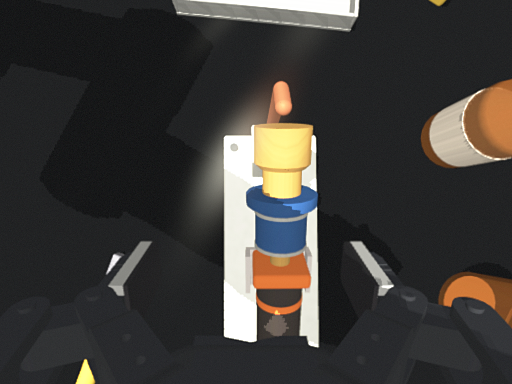

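Wrist view: the blue flange is at (281,199), the sleeve front edge is near row 250, and the orange cap is at (281,270). The jaws straddle the coupler. Next I fit the axis from depth.

Run:
```python
from h import *
import pickle
from scipy.optimize import least_squares
T,c=pickle.load(open("w1.pkl","rb"));P=cloud(c,T)
hsv=cv2.cvtColor(c["color"],cv2.COLOR_RGB2HSV).astype(int);H,S,V=hsv[...,0],hsv[...,1],hsv[...,2]
N=np.array([536.7,41.6,130]);F=frame(np.arctan2(-.985,.1726))
L=(P-N)@F
reg=(abs(L[...,1])<45)&(abs(L[...,2])<45)&(abs(L[...,0])<150)
bl=(H>100)&(H<125)&(S>100)&reg; og=(H<14)&(S>180)&reg&(L[...,0]>0)&(L[...,0]<60)
for n,m in(("blue",bl),("orange",og)): print(n,m.sum(),np.percentile(L[m],[1,50,99],axis=0).round(1).tolist())
# sleeve cylinder points
m=bl&(L[...,2]>0); q=P[m]; l=L[m]
for x in range(-56,10,4):
    k=l[(l[:,0]>=x)&(l[:,0]<x+4)]
    if len(k)>5: print(x,len(k),np.percentile(k[:,2],98).round(1),np.percentile(k[:,1],[2,98]).round(1))
k=q[(l[:,0]>-28)&(l[:,0]<-6)]
def res(p,fun=False):
    F=frame(p[2]); d=(k-[p[0],p[1],130])@F; return np.hypot(d[:,1],d[:,2]-0)-20
# nose lateral/axial ambiguous: solve lateral offset, yaw and axial via z
r=least_squares(res,[N[0],N[1],np.arctan2(-.985,.1726)],loss="soft_l1")
print(r.x,np.abs(r.fun).mean())
```

```text
blue 2944 [[-42.9, -25.0, -11.9], [-26.4, -2.6, 17.6], [-2.9, 23.0, 26.5]]
orange 1830 [[15.4, -21.4, -13.7], [17.0, -2.4, 16.7], [51.2, 19.4, 22.3]]
-44 742 26.5 [-24.9  22.9]
-40 366 26.6 [-25.7  22.4]
-36 162 26.5 [-24.2  21.3]
-32 43 19.8 [-13.1  10.1]
-28 166 20.2 [-19.1  15.2]
-24 254 19.7 [-19.1  15.7]
-20 244 19.8 [-19.2  15.9]
-16 253 20.1 [-19.   16.3]
-12 234 19.6 [-19.2  16.3]
-8 248 19.8 [-19.1  15.6]
-4 90 19.5 [-19.1  16.1]
[535.63122242  44.17990072  -1.39119103] 0.40467933982220466
```

```bash
cat >> h.py <<'E'
N=np.array([535.2,41.3,130.]);F=frame(-1.395)
E
python3 - <<'E'
from h import *
go(N+F@[-21,0,70],toolR(F)); go(N+F@[-21,0,0],toolR(F))
E
```

```text
offset cm [-1.93  1.99  2.91] rot [ 0.06 -0.05 -0.2 ]
offset cm [-1.93  1.98  9.91] rot [ 0.06 -0.05 -0.2 ]
```

step_arm([
  {"offset":[-1.9,2.0,2.9],"rot":[0,0,-0.2],"gripper":8.54},
  {"offset":[-1.9,2.0,2.9],"rot":[0,0,-0.2],"gripper":8.54},
  {"offset":[-1.9,2.0,6],"rot":[0,0,-0.2],"gripper":8.54},
  {"offset":[-1.9,2.0,9],"rot":[0,0,-0.2],"gripper":8.54},
  {"offset":[-1.9,2.0,9.8],"rot":[0,0,-0.2],"gripper":8.54},
  {"offset":[-1.9,2.0,9.8],"rot":[0,0,-0.2],"gripper":8.54},
  {"offset":[-1.9,2.0,9.8],"rot":[0,0,-0.2],"gripper":8.54},
])

```text
time_s: 2.35
eef_pos: [536.0, 42.1, 191.0]
ee_rot: [-0.132, 0.632, 0.755, 0.113]
force: [-0.2, -0.0, -1.0]
grip_width: 0.994
grip_force: 0.0
```

Run:
```python
from h import *
T=pose();c=capture("wrist");save("pics/w2.png",c)
go(N+F@[-21,0,0],toolR(F),T)
```

```text
offset cm [-0.05 -0.09  0.31] rot [0.22 0.04 0.09]
```

View pics/w2.png

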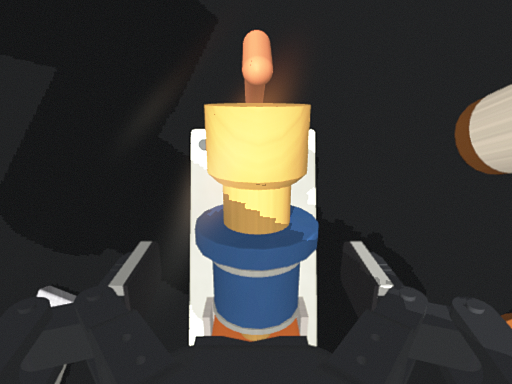

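The jaws are around the sleeve, ahead of the flange and nearly centred (sleeve column 256, jaws about 250). I close on it.

step_arm([
  {"offset":[0,-0.1,0.3],"rot":[0,0,0],"gripper":8.54},
  {"offset":[0,-0.1,0.3],"rot":[0,0,0],"gripper":3.5},
  {"offset":[0,-0.1,0.3],"rot":[0,0,0],"gripper":3.5},
  {"offset":[0,-0.1,0.3],"rot":[0,0,0],"gripper":3.5},
  {"offset":[0,-0.1,0.3],"rot":[0,0,0],"gripper":3.5},
  {"offset":[0,-0.1,0.3],"rot":[0,0,0],"gripper":3.5},
  {"offset":[0,-0.1,0.3],"rot":[0,0,0],"gripper":3.5},
], squeeze=60)

```text
time_s: 3.1
eef_pos: [537.2, 43.2, 187.9]
ee_rot: [-0.129, 0.633, 0.754, 0.116]
force: [16.6, 7.1, -1.3]
grip_width: 0.456
grip_force: 61.5
```

```bash
cat > st.py <<'E'
from h import *
s=sense();T=pose(s);print("t",s["time_s"],"tcp nose",((T[:3,3]-N)@F).round(2),"F nose",(s["force"]@F).round(1),"M",(np.array(s["wrist_torque"])@F).round(2),"w",round(s["grip_width"]*85.4,1),s["grip_force"],"roll",np.degrees(R.from_matrix(toolR(F).T@T[:3,:3]).as_rotvec()).round(2))
E
python3 st.py
```

```text
t 3.1 tcp nose [-21.25   2.33  53.87] F nose [-3.4 17.6 -2.7] M [ 2.74  0.35 -0.1 ] w 38.9 61.488447189331055 roll [-0.68 -0.05 -0.04]
```

step_arm([
  {"offset":[0,0.2,0],"rot":[0,0,0],"gripper":3.5},
  {"offset":[0.2,0.2,0],"rot":[0,0,0],"gripper":3.5},
  {"offset":[0.4,0.2,0],"rot":[0,0,0],"gripper":3.5},
  {"offset":[0.6,0.2,0],"rot":[0,0,0],"gripper":3.5},
  {"offset":[0.6,0.2,0],"rot":[0,0,0],"gripper":3.5},
])

```text
time_s: 3.6
eef_pos: [537.1, 47.1, 189.2]
ee_rot: [-0.129, 0.633, 0.755, 0.113]
force: [8.4, -9.4, -0.5]
grip_width: 0.452
grip_force: 61.8
```

```bash
python3 st.py
```

```text
t 3.6 tcp nose [-25.38   2.86  53.73] F nose [10.2  6.6  3.2] M [ 0.9  -1.65 -0.23] w 38.6 61.7773711681366 roll [-0.41 -0.26  0.01]
```

step_arm([
  {"offset":[0.2,0.05,0],"rot":[0,0,0],"gripper":3.5},
  {"offset":[0.4,0.1,0],"rot":[0,0,0],"gripper":3.5},
  {"offset":[0.4,0.1,0],"rot":[0,0,0],"gripper":3.5},
])

```text
time_s: 3.9
eef_pos: [536.6, 50.9, 190.5]
ee_rot: [-0.131, 0.633, 0.755, 0.112]
force: [2.5, -8.7, 3.3]
grip_width: 0.451
grip_force: 62.1
```

```bash
python3 st.py
```

```text
t 3.9 tcp nose [-29.42   3.11  53.63] F nose [7.3 1.  6.2] M [-0.01 -1.31 -0.37] w 38.5 62.05757260322571 roll [-0.26 -0.22  0.04]
```

```bash
cat > sl.py <<'E'
from h import *
T=pose();c=capture("wrist");P=cloud(c,T);L=(P-N)@F
hsv=cv2.cvtColor(c["color"],cv2.COLOR_RGB2HSV).astype(int);H,S=hsv[...,0],hsv[...,1]
m=(H>100)&(H<125)&(S>100)&(abs(L[...,1])<40)&(L[...,2]>21)&(L[...,2]<40)&(abs(L[...,0])<90)
print("flange",np.percentile(L[m][:,0],[1,10,50,90,99]).round(1), "y",np.percentile(L[m][:,1],[1,99]).round(1))
E
python3 sl.py; python3 st.py
```

```text
flange [-51.  -50.5 -47.5 -43.3 -42.2] y [-14.7  15.8]
t 3.95 tcp nose [-29.47   3.1   53.65] F nose [ 9.1 -0.2  6.4] M [ 0.03 -1.56 -0.39] w 38.1 62.053502798080444 roll [-0.26 -0.2   0.03]
```

The sleeve has really moved about 8 mm, so the notch isn't blocking. I keep pulling and hold it back.

step_arm([
  {"offset":[0.2,0,0.05],"rot":[0,0,0],"gripper":3.5},
  {"offset":[0.4,0,0.05],"rot":[0,0,0],"gripper":3.5},
  {"offset":[0.65,0,0.05],"rot":[0,0,0],"gripper":3.5},
  {"offset":[0.65,0,0.05],"rot":[0,0,0],"gripper":3.5},
  {"offset":[0.65,0,0.05],"rot":[0,0,0],"gripper":3.5},
  {"offset":[0.65,0,0.05],"rot":[0,0,0],"gripper":3.5},
  {"offset":[0.65,0,0.05],"rot":[0,0,0],"gripper":3.5},
  {"offset":[0.65,0,0.05],"rot":[0,0,0],"gripper":3.5},
  {"offset":[0.65,0,0.05],"rot":[0,0,0],"gripper":3.5},
  {"offset":[0.65,0,0.05],"rot":[0,0,0],"gripper":3.5},
])

```text
time_s: 4.95
eef_pos: [535.7, 56.2, 192.3]
ee_rot: [-0.13, 0.633, 0.755, 0.112]
force: [1.5, -15.5, 3.5]
grip_width: 0.455
grip_force: 62.4
```

```bash
python3 st.py; python3 sl.py
python3 - <<'E'
from h import *
c=capture("wrist");save("pics/w3.png",c)
c=capture("top");P=cloud(c);hsv=cv2.cvtColor(c["color"],cv2.COLOR_RGB2HSV).astype(int)
L=(P-N)@F;m=(hsv[...,0]<14)&(hsv[...,1]>180)&(abs(L[...,1])<40)&(L[...,2]>10)&(L[...,2]<40)&(L[...,0]>0)&(L[...,0]<200)
print(np.sort(L[m][:,0]).round(0)); save("pics/t2.png",c)
E
```

```text
t 4.95 tcp nose [-35.1    3.12  53.52] F nose [13.4 -1.2  8.6] M [-0.3  -2.32 -0.47] w 38.8 62.41218566894531 roll [-0.28 -0.32  0.05]
flange [-56.5 -56.  -52.9 -48.9 -47.8] y [-14.6  16. ]
[149. 149. 149. 149. 150. 150. 150. 150. 151. 151. 151. 152. 156. 157.
 157. 158.]
```

The far cap is now at about 158 mm against 134 when plugged, so the cartridge popped out by about 24 mm. I return the sleeve and release it.

step_arm([
  {"offset":[-0.4,0,0],"rot":[0,0,0],"gripper":3.5},
  {"offset":[-0.8,0,0],"rot":[0,0,0],"gripper":3.5},
  {"offset":[-1.2,0,0],"rot":[0,0,0],"gripper":3.5},
  {"offset":[-1.3,0,0],"rot":[0,0,0],"gripper":8.5},
  {"offset":[-1.3,0,0],"rot":[0,0,0],"gripper":8.5},
  {"offset":[-1.3,0,0],"rot":[0,0,0],"gripper":8.5},
  {"offset":[-1.3,0,0],"rot":[0,0,0],"gripper":8.5},
  {"offset":[-1.3,0,0],"rot":[0,0,0],"gripper":8.5},
  {"offset":[-1.3,0,-4],"rot":[0,0,0],"gripper":8.5},
  {"offset":[-1.3,0,-8],"rot":[0,0,0],"gripper":8.5},
  {"offset":[-4,0,-10],"rot":[0,0,0],"gripper":8.5},
  {"offset":[-4,0,-10],"rot":[0,0,0],"gripper":8.5},
])

```text
time_s: 6.3
eef_pos: [547.9, -14.5, 273.5]
ee_rot: [-0.131, 0.633, 0.754, 0.113]
force: [-0.4, 0.7, -0.3]
grip_width: 0.993
grip_force: 0.0
```

```bash
python3 st.py; python3 sl.py
python3 - <<'E'
from h import *
T=pose();c=capture("wrist");save("pics/w4.png",c)
P=cloud(c,T);hsv=cv2.cvtColor(c["color"],cv2.COLOR_RGB2HSV).astype(int)
L=(P-N)@F;m=(hsv[...,0]<14)&(hsv[...,1]>180)&(abs(L[...,1])<40)&(L[...,2]>10)&(L[...,2]<40)&(L[...,0]>0)&(L[...,0]<200)
q=L[m];print(len(q),np.percentile(q,[1,50,99],axis=0).round(1)); print(np.histogram(q[:,0],bins=range(0,180,4)))
E
```

```text
t 6.3 tcp nose [  4.48   2.74 154.4 ] F nose [-0.6 -0.3 -0.5] M [-0.   -0.18  0.  ] w 84.8 0.0 roll [-0.33 -0.13  0.06]
flange [-42.7 -41.8 -38.  -34.8 -33.9] y [ 1.  16.7]
1327 [[ 40.4 -19.6  10.4]
 [ 44.7   0.4  19.3]
 [ 76.3  21.   21.9]]
(array([  0,   0,   0,   0,   0,   0,   0,   0,   0,   0, 611, 289, 163,
         1,   0,   0,   0,  77, 166,  20,   0,   0,   0,   0,   0,   0,
         0,   0,   0,   0,   0,   0,   0,   0,   0,   0,   0,   0,   0,
         0,   0,   0,   0,   0]), array([  0,   4,   8,  12,  16,  20,  24,  28,  32,  36,  40,  44,  48,
        52,  56,  60,  64,  68,  72,  76,  80,  84,  88,  92,  96, 100,
       104, 108, 112, 116, 120, 124, 128, 132, 136, 140, 144, 148, 152,
       156, 160, 164, 168, 172, 176]))
```

View pics/w4.png

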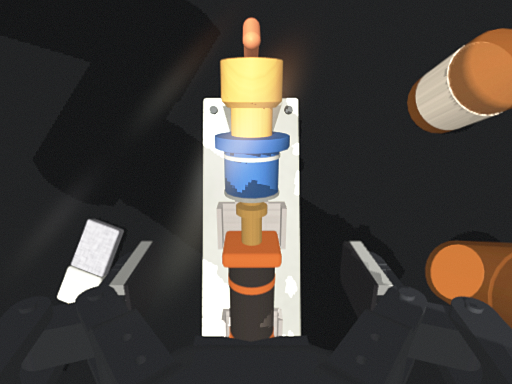

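The sleeve is home again with its flange at about -34 mm. The plug is out, and the rear cap face is at (251,245), about 40 mm ahead of the nose. That puts the cartridge centre near 100 mm, so I go and grasp it.

Run:
```python
from h import *
go(N+F@[99.5,3,50],toolR(F)); go(N+F@[99.5,3,1],toolR(F))
```

```text
offset cm [-9.68  0.08  4.76] rot [ 0.09 -0.04 -0.04]
offset cm [-9.69  0.07  9.66] rot [ 0.09 -0.04 -0.04]
```

step_arm([
  {"offset":[-5,0.1,0],"rot":[0,0,0],"gripper":8.5},
  {"offset":[-9.7,0.1,1.5],"rot":[0,0,0],"gripper":8.5},
  {"offset":[-9.7,0.1,1.5],"rot":[0,0,0],"gripper":8.5},
  {"offset":[-9.7,0.1,5],"rot":[0,0,0],"gripper":8.5},
  {"offset":[-9.7,0.1,8],"rot":[0,0,0],"gripper":8.5},
  {"offset":[-9.7,0.1,9.5],"rot":[0,0,0],"gripper":8.5},
  {"offset":[-9.7,0.1,9.5],"rot":[0,0,0],"gripper":8.5},
  {"offset":[-9.7,0.1,9.5],"rot":[0,0,0],"gripper":8.5},
], squeeze=45)

```text
time_s: 7.2
eef_pos: [558.6, -68.7, 149.8]
ee_rot: [-0.133, 0.632, 0.755, 0.113]
force: [1.8, -0.4, 0.7]
grip_width: 0.996
grip_force: 0.0
```

```bash
python3 st.py
```

```text
t 7.2 tcp nose [98.76  3.79 57.15] F nose [0.4 1.7 0.9] M [ 0.05 -0.15  0.04] w 85.1 0.0 roll [-0.09  0.02 -0.07]
```

step_arm([
  {"offset":[0,0,0.2],"rot":[0,0,0],"gripper":5},
  {"offset":[0,0,0.2],"rot":[0,0,0],"gripper":3.2},
  {"offset":[0,0,0.2],"rot":[0,0,0],"gripper":3.2},
  {"offset":[0,0,0.2],"rot":[0,0,0],"gripper":3.2},
  {"offset":[0,0,0.2],"rot":[0,0,0],"gripper":3.2},
  {"offset":[0,0,0.2],"rot":[0,0,0],"gripper":3.2},
  {"offset":[0,0,0.2],"rot":[0,0,0],"gripper":3.2},
])

```text
time_s: 7.9
eef_pos: [558.4, -68.9, 148.1]
ee_rot: [-0.133, 0.633, 0.755, 0.113]
force: [-1.5, -1.2, 5.5]
grip_width: 0.429
grip_force: 45.3
```

```bash
python3 st.py
```

```text
t 7.9 tcp nose [99.57  3.59 55.6 ] F nose [-1.  -1.6  5.4] M [-0.35  0.06 -0.03] w 36.6 45.25128364562988 roll [-0.13 -0.01 -0.02]
```

step_arm([
  {"offset":[0,0,-1],"rot":[0,0,0],"gripper":3.2},
  {"offset":[0,0,-3],"rot":[0,0,0],"gripper":3.2},
  {"offset":[0,0,-6],"rot":[0,0,0],"gripper":3.2},
  {"offset":[0,0,-10],"rot":[0,0,0],"gripper":3.2},
  {"offset":[0,0,-14],"rot":[0,0,0],"gripper":3.2},
  {"offset":[0,0,-18],"rot":[0,0,0],"gripper":3.2},
  {"offset":[0,0,-20],"rot":[0,0,0],"gripper":3.2},
  {"offset":[0,0,-20],"rot":[0,0,0],"gripper":3.2},
])

```text
time_s: 8.7
eef_pos: [570.3, -137.4, 337.9]
ee_rot: [-0.13, 0.633, 0.755, 0.113]
force: [0.5, -0.1, -2.5]
grip_width: 0.427
grip_force: 45.5
```

```bash
python3 st.py
python3 - <<'E'
from h import *
import pickle
a,b=pickle.load(open("c0.pkl","rb"))
P=cloud(b);z=P[...,2]
m=(z>24)&(z<40)&(P[...,1]>280)&(P[...,1]<470)&(P[...,0]>340)&(P[...,0]<600)
q=P[m];print(len(q),cv2.minAreaRect(q[:,:2].astype(np.float32)),q.min(0),q.max(0))
P=cloud(a);z=P[...,2]
m=(z>24)&(z<40)&(P[...,1]>270)&(P[...,1]<480)&(P[...,0]>340)&(P[...,0]<610)
q=P[m];print(len(q),cv2.minAreaRect(q[:,:2].astype(np.float32)),q.min(0),q.max(0))
c=capture("wrist");save("pics/w5.png",c)
# hover target
Ct=np.array([482,380,0.]);Rt=np.stack([[-1,0,0],[0,1,0],[0,0,-1]],1).astype(float)
go(Ct+[15,0,180],Rt)
E
```

```text
t 8.7 tcp nose [ 99.73   3.3  257.75] F nose [ 1.   0.5 -2.3] M [ 0.03 -0.28 -0.  ] w 36.5 45.47775328159332 roll [-0.34 -0.19 -0.03]
617 ((481.53741455078125, 377.4026184082031), (220.24290466308594, 161.63330078125), 3.883193016052246) [366.85907431 290.00074519  24.01612725] [596.22852892 463.67490567  38.42275217]
511 ((483.5455017089844, 376.0086669921875), (223.7268829345703, 159.66476440429688), 4.112836837768555) [368.18822848 290.06966988  24.03728714] [598.5134305  462.84460619  37.06223177]
offset cm [45.52  1.77 27.39] rot [ 14.08 -16.53 -79.09]
```

View pics/w5.png

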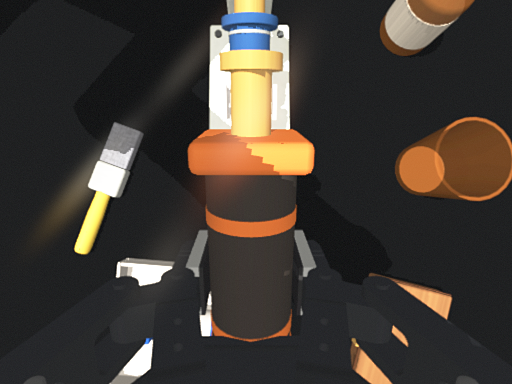

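The cartridge is held squarely, with the plug pointing up in the image, and everything else looks undisturbed. Both cameras put the tray centre at (482.5, 376.7) with a yaw of 4°.

```bash
cat >> h.py <<'E'
a=np.radians(3.95);u=np.array([np.cos(a),np.sin(a),0]);v=np.array([-np.sin(a),np.cos(a),0])
Rp=np.stack([-u,v,[0,0,-1.]],1);C=np.array([482.5,376.7,0])+15*u
E
python3 - <<'E'
from h import *
go(C+[0,0,270],Rp)
E
```

```text
offset cm [48.39  1.8  18.86] rot [ 14.77 -16.17 -82.99]
```

step_arm([
  {"offset":[2,0,0.8],"rot":[0.6,-0.7,-3.4],"gripper":3.2},
  {"offset":[6,0.2,2.3],"rot":[1.8,-2,-10.3],"gripper":3.2},
  {"offset":[10.5,0.4,4.1],"rot":[3.2,-3.5,-18],"gripper":3.2},
  {"offset":[15,0.5,5.8],"rot":[4.6,-5,-25.7],"gripper":3.2},
  {"offset":[19.5,0.7,7.6],"rot":[6,-6.5,-33.4],"gripper":3.2},
  {"offset":[24,0.9,9.4],"rot":[7.3,-8,-41.2],"gripper":3.2},
  {"offset":[28.5,1,11.1],"rot":[8.7,-9.5,-48.9],"gripper":3.2},
  {"offset":[33,1.2,12.9],"rot":[10.1,-11,-56.6],"gripper":3.2},
  {"offset":[37.5,1.4,14.6],"rot":[11.4,-12.5,-64.3],"gripper":3.2},
  {"offset":[42,1.6,16.4],"rot":[12.8,-14,-72],"gripper":3.2},
  {"offset":[46,1.7,17.9],"rot":[14,-15.4,-78.9],"gripper":3.2},
  {"offset":[48.4,1.8,18.9],"rot":[14.8,-16.2,-83],"gripper":3.2},
])

```text
time_s: 9.95
eef_pos: [495.0, 381.5, 321.6]
ee_rot: [-0.002, -0.039, 0.999, -0.001]
force: [1.1, -0.2, -1.4]
grip_width: 0.429
grip_force: 45.5
```

step_arm([
  {"offset":[0,0,0],"rot":[0,0,0],"gripper":3.2},
  {"offset":[0,0,0],"rot":[0,0,0],"gripper":3.2},
  {"offset":[0,0,0],"rot":[0,0,0],"gripper":3.2},
])

```text
time_s: 10.25
eef_pos: [497.1, 377.6, 323.0]
ee_rot: [-0.001, -0.034, 0.999, -0.0]
force: [0.5, -0.5, -1.9]
grip_width: 0.433
grip_force: 45.6
```

Run:
```python
from h import *
s=sense();print(s["time_s"],s["joints"].round(2),s["grip_width"])
go(C+[0,0,270],Rp);go(C+[0,0,50],Rp);go(C+[0,0,28],Rp)
c=capture("wrist");save("pics/w6.png",c)
```

```text
10.25 [ 0.46  0.53  1.13  0.    1.48 -1.18] 0.43274451607194836
offset cm [-0.04  0.01 -0.1 ] rot [-0.03 -0.15 -0.02]
offset cm [-1.00e-01  2.00e-02  2.19e+01] rot [-0.03 -0.15 -0.02]
offset cm [-1.00e-01  2.00e-02  2.41e+01] rot [-0.03 -0.15 -0.02]
```

View pics/w6.png

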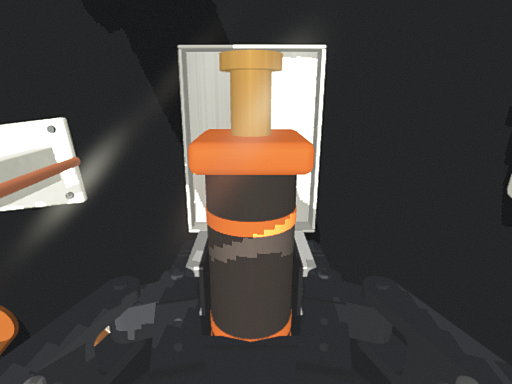

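The cartridge is centred over the steel tray and parallel to it. I descend in stages.

step_arm([
  {"offset":[0,0,3],"rot":[0,0,0],"gripper":3.2},
  {"offset":[0,0,7],"rot":[0,0,0],"gripper":3.2},
  {"offset":[0,0,11],"rot":[0,0,0],"gripper":3.2},
  {"offset":[0,0,15],"rot":[0,0,0],"gripper":3.2},
  {"offset":[0,0,19],"rot":[0,0,0],"gripper":3.2},
  {"offset":[0,0,22],"rot":[0,0,0],"gripper":3.2},
  {"offset":[0,0,23.3],"rot":[0,0,0],"gripper":3.2},
  {"offset":[0,0,23.3],"rot":[0,0,0],"gripper":3.2},
  {"offset":[0,0,23.3],"rot":[0,0,0],"gripper":3.2},
])

```text
time_s: 11.2
eef_pos: [497.7, 378.4, 92.5]
ee_rot: [0.001, -0.035, 0.999, 0.001]
force: [-0.5, 0.6, -1.1]
grip_width: 0.429
grip_force: 45.5
```

Run:
```python
from h import *
s=sense();print(s["eef_pos"],s["force"])
go(C+[0,0,26],Rp,depth=55.6)
```

```text
[497.6791211  378.37190759  92.4781679 ] [-0.53404303  0.62960028 -1.11162829]
offset cm [ 0.03 -0.06  1.09] rot [0.07 0.07 0.02]
```

step_arm([
  {"offset":[0,0,0.3],"rot":[0,0,0],"gripper":3.2},
  {"offset":[0,0,0.6],"rot":[0,0,0],"gripper":3.2},
  {"offset":[0,0,0.8],"rot":[0,0,0],"gripper":3.2},
  {"offset":[0,0,0.8],"rot":[0,0,0],"gripper":3.2},
  {"offset":[0,0,0.8],"rot":[0,0,0],"gripper":3.2},
])

```text
time_s: 11.7
eef_pos: [496.9, 378.4, 83.0]
ee_rot: [-0.0, -0.035, 0.999, 0.0]
force: [0.5, 0.1, -2.1]
grip_width: 0.433
grip_force: 45.5
```

step_arm([
  {"offset":[0,0,0.08],"rot":[0,0,0],"gripper":3.2},
  {"offset":[0,0,0.15],"rot":[0,0,0],"gripper":3.2},
  {"offset":[0,0,0.15],"rot":[0,0,0],"gripper":3.2},
  {"offset":[0,0,0.15],"rot":[0,0,0],"gripper":3.2},
])

```text
time_s: 12.1
eef_pos: [496.9, 378.4, 81.6]
ee_rot: [-0.0, -0.035, 0.999, 0.0]
force: [-0.8, -1.1, 0.7]
grip_width: 0.428
grip_force: 45.8
```

step_arm([
  {"offset":[0,0,0.05],"rot":[0,0,0],"gripper":3.2},
  {"offset":[0,0,0.1],"rot":[0,0,0],"gripper":3.2},
  {"offset":[0,0,0.1],"rot":[0,0,0],"gripper":3.2},
  {"offset":[0,0,0.1],"rot":[0,0,0],"gripper":3.2},
])

```text
time_s: 12.5
eef_pos: [496.9, 378.4, 81.5]
ee_rot: [-0.0, -0.035, 0.999, 0.0]
force: [-4.8, -2.7, 9.4]
grip_width: 0.43
grip_force: 46.8
```

Contact is firm (9 N, and the descent has stopped), so I release and retreat.

step_arm([
  {"offset":[0,0,0],"rot":[0,0,0],"gripper":4.2},
  {"offset":[0,0,-0.1],"rot":[0,0,0],"gripper":5.5},
  {"offset":[0,0,-0.1],"rot":[0,0,0],"gripper":6.5},
  {"offset":[0,0,-0.1],"rot":[0,0,0],"gripper":6.5},
  {"offset":[0,0,-0.1],"rot":[0,0,0],"gripper":6.5},
  {"offset":[0,0,-2],"rot":[0,0,0],"gripper":6.5},
  {"offset":[0,0,-5],"rot":[0,0,0],"gripper":6.5},
  {"offset":[0,0,-10],"rot":[0,0,0],"gripper":6.5},
  {"offset":[0,0,-15],"rot":[0,0,0],"gripper":6.5},
  {"offset":[0,0,-20],"rot":[0,0,0],"gripper":6.5},
  {"offset":[10,0,-20],"rot":[0,0,0],"gripper":6.5},
  {"offset":[10,0,-20],"rot":[0,0,0],"gripper":6.5},
])

```text
time_s: 13.7
eef_pos: [396.8, 371.2, 281.7]
ee_rot: [0.001, -0.034, 0.999, 0.001]
force: [0.2, 0.9, -0.1]
grip_width: 0.761
grip_force: 0.0
```

Run:
```python
from h import *
print(sense()["force"])
c=capture("scene")["color"][100:320,120:450];d=capture("top")["color"]
a=cv2.resize(c,(780,520))
cv2.imwrite("pics/f.png",a[:,:,::-1]);cv2.imwrite("pics/f2.png",d[:,:,::-1])
```

```text
[ 0.177552    0.89333887 -0.11543929]
```

View pics/f.png

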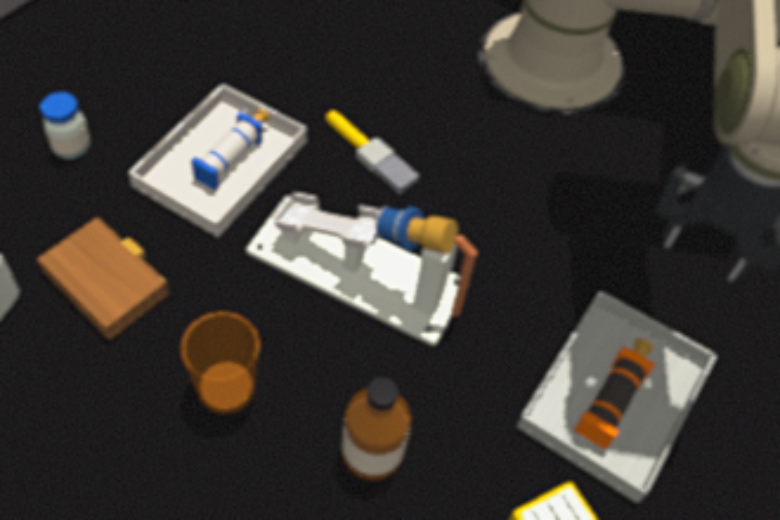

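View pics/f2.png

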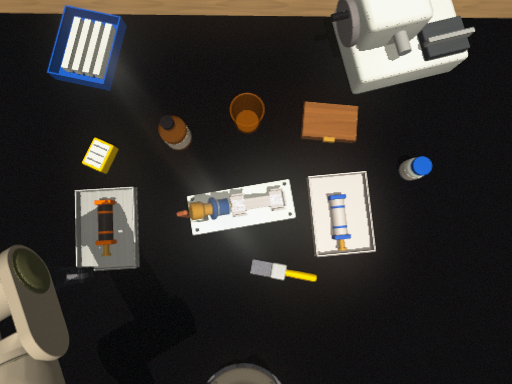

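The spent cartridge lies flat in the steel tray at (105,226) in the top view. The sleeve is home, the gripper is clear, and everything else is where it was.

```bash
python3 -c "
from rig import *
print(finish_job())"
```

```text
the job is handed in; nothing more can be done
None
```

The spent cartridge is out of the coupler and lying flat in the steel tray, the sleeve is fully home, nothing else was moved, and the job was handed in at about 14 s; no verdict came back.

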